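# Clamp a plaster mould in the swing-beam press

## Task

Clamp the closed plaster mould in the mould press so that it is ready for casting: slide the mould along the board, between the guides, until it sits square against the back stop; then swing the beam across so that its brass eye stands over the short pillar, and press the beam gently down, eye over the pillar, until the rubber pad sits on the mould. Finally push the red keeper tab fully home, so that its fork locks round the neck of the pillar. Leave the things standing on and round the press where they are, and the mould flat on the board.

Things in the scene. Friction and masses are not known exactly. Their poses are not given: they have to be found in the camera images.
- press: press on a plywood board 16 mm thick, fixed; origin at bench height under the mould's home place. x points from the loading end to the back stop, y left to the tall pillar. Board x -250..85, y +-150 mm. Waxed aluminium guides: inner faces y = +-55, x -34..46, 20 mm above the board, flaring to y = +-81 at x = -92. Green back stop: face at x = 42, 34 mm high
- mould_home (a point): point on the board's top (16 mm above the bench) where the middle of the mould's underside is when it is home
- pivot_foot (a point): foot of the tall pillar's axis, on the board's top; the pillar is 22 mm thick, top 222 mm above the bench; 120 mm left of the press's origin; the beam swings and slides on it
- pillar_tip (a point): middle of the top of the short pillar, 134 mm above the bench, 120 mm right of the press's origin. Head 22 mm thick with a tapered tip (12 mm wide at the top, 8 mm taper), below it a dark neck 13 mm thick from 100 to 114 mm above the bench, below that the shaft, 22 mm thick
- swing (a joint): swing of the green beam about the tall pillar, rad: 0 = eye over the short pillar (no stop there), growing as it swings towards the robot and its left: the beam points along press x, y = (-sin q, -cos q). Stiff, stays where left; -0.4 to 2.7. Beam 36 mm wide, 20 mm thick, underside 154 mm above the bench at lift 0
- lift (a joint): how far the beam is pressed down, m: 0 = fully up, about 0.070 = pad on a mould that is home, 0.078 = lowest. Stiff sliding fit (about 6 N to move it down), stays where left. At 0 the eye's lower edge is 146 mm above the bench
- keeper (a joint): slide of the steel keeper on the beam's top, m: 0 = drawn back, 0.025 = fully home, moving outwards along the beam; takes about 1.5 N. Home, its 16 mm wide fork embraces the neck of the short pillar
- eye_centre (a point): centre of the lower rim of the brass eye at the beam's end: outer diameter 46 mm, bore 25.6 mm, 28 mm high, 240 mm from the tall pillar's axis
- palm_top (a point): middle of the top of the dark wooden palm knob on the beam, 112 mm from the tall pillar's axis: 56 mm wide and 26 mm high on a 20 mm stem, top 48 mm above the beam's top; the place to press down
- tab_top (a point): middle of the top of the red keeper tab: 26 mm wide across the beam, 8 mm thick along it, standing 28 mm above the steel keeper plate whose top is 7 mm above the beam's top; 182 mm from the tall pillar's axis when drawn back
- pad: round black rubber pad, 60 mm wide, under the beam, 120 mm from the tall pillar's axis; its face is 144 mm above the bench at lift 0. Its origin lies 144 mm below its face, on its axis
- mould: closed two-piece white plaster mould, one block 84 (x) x 104 (y) x 58 mm high, about 0.6 kg, fragile; origin in the middle of its underside; its -x face has the dark round pour gate
- red_pot: small jar with a red cap, 45 mm wide, 106 mm high, standing on the board's front right corner; origin under its middle
- dropper: brown dropper bottle, 33 mm wide, 102 mm high, on the board's back right corner; origin under its middle
- pour_cup: small steel pouring cup, 49 x 61 mm, 32 mm high, on the board's front left corner; origin under its middle
- plaster_block: plaster test block 58 x 54 x 22 mm on the bench to the right; origin under its middle
- jar: glass jar with a black cap, 64 mm wide, 90 mm high, on the bench to the right; origin under its middle
- marker: marker pen 17 x 135 x 16 mm lying on the bench to the right, along its y axis; origin under its middle
Not all that is in view belongs to the job. Leave any turquoise look-alike of the mould alone.

How it is judged:
On the way, in this order (a step that is already met when the one before it is completed fails the run):
1. the mould is home, square against the back stop, while the beam is still up (horizontal distance between mould and mould_home below 0.006 m and angle between the x axis of mould and the x axis of press, either way round below 0.07 rad and value of joint lift below 0.03 m), for 0.2 s.
2. the eye is down over the short pillar and the pad sits on the mould (horizontal distance between eye_centre and pillar_tip below 0.004 m and value of joint lift above 0.0665 m), for 0.2 s.
3. the keeper is pushed home round the neck (value of joint keeper above 0.0205 m), for 0.2 s.
At the end, for the whole second after the job is handed in: mould flat, at rest, within 6 mm and 4 degrees of home against the back stop; eye round the short pillar (axes within 4 mm), beam down at least 66.5 mm (pad within about 3 mm of the mould); keeper at least 20.5 of its 25 mm home (all of step 2 and horizontal distance between mould and mould_home below 0.006 m and angle between the x axis of mould and the x axis of press, either way round below 0.07 rad and angle between mould's own z axis and vertical below 0.05 rad and value of joint keeper above 0.0205 m and linear speed of mould below 0.01 m/s); the robot touches nothing.
It fails at once if the mould is tipped more than 15 degrees (angle between mould's own z axis and vertical above 0.26 rad).
It fails at once if the pad is pressed on the mould with more than 60 N (contact force between pad and mould above 60 N).
It fails at once if a thing standing on or round the press is moved more than 25 mm (distance of any of red_pot, dropper, pour_cup, plaster_block, jar, marker from where it was at the start of the episode above 0.025 m).
It fails at once if a jar or bottle standing on or round the press is knocked over (angle between any of red_pot, dropper, jar's own z axis and vertical above 0.5 rad).
It also fails if it takes over 72 s, if anything falls off the work surface, if the arm or the gripper's body presses on something with over 40 N, if the wrist force passes 120 N, or if a joint passes its speed limit or range.

## Robot

A 7-joint arm with a two-finger parallel gripper is mounted at the origin on a cart in front of the work surface, level with it; the furniture and walls round the work are solid. World frame = base frame: x ahead of the robot, y to its left, z up, the work surface at z = 0. Lengths are in m, angles in rad, forces in N, time in s.
With the tool pointing down it reaches from about 0.4 to 0.875 m from the base axis. Payload 19.3 kg.
Tool frame: the origin (TCP) lies at the very end of the fingers, on their centre line; the grasp point (between the pads) lies bot.pinch_z behind it (bot.pinch_z is the distance from the TCP to the grasp point, in m); z points along the fingers, y is the line along which they close (so a half turn about z gives the same grasp; the last joint's range is limited). The gripper opens to 85 mm and grips with 20 to 120 N. Pads are 22 mm wide; open, the fingers measure 114 mm over their backs; the gripper's body (76 mm by 85 mm) begins 54 mm behind the grasp point. The pads swing forward as they close: fully open they stand 13 mm farther back than shut.
Start: joints at [-1.28, 0.521, -0.036, 1.599, 0.021, 1.021, -0.113], TCP at [0.221, 0.585, 0.231] pointing down, gripper open.
Joint ranges: [-2.91, 2.91], [-0.3, 2.13], [-1.5, 1.42], [0.17, 2.43], [-1.26, 4.41], [0.16, 1.93], [-2.52, 2.52]. Speed limits (rad/s): [1.89, 1.89, 2.39, 2.39, 3.01, 3.01, 3.01].

## Interface

Orientations are given as [roll, pitch, yaw] about the fixed x, y, z axes, in that order (R = Rz(yaw) Ry(pitch) Rx(roll)).
In Python, from workcell import bot, grab_frame, ticket gives the robot as it stands.
- The arm moves only by the tool arm_command, never from a script. Its argument "commands" is a list of rows, each a list of 3 entries, a list of its own where there are three numbers: the shift along the world's x, y, z in mm, then the turn about the world's z in rad, then the gripper command: -1 is fully open, 1 is shut, values between are in proportion. In form: [[[tx, ty, tz], roll, fingers], ...]. A call has 1 to 20 rows; each row shifts and turns the commanded pose from where the row before left it; what a row does not reach is not made up. A row lasts 1/10 s, in which the tool goes at most 50 mm and 8.59 degrees, less where a joint would pass 70% of its speed; a pose out of reach is approached as far as the arm can. A call with a gripper value outside its range is refused whole. The fingers move at their own pace and stop on an object; "newtons" is the grip in N (left out, the last holds). Time passes only in rows, so rows that do not move let the fingers close. It gives the time, the measured TCP pose, the force, the opening and the grip force at its end, in the units of the state.
- bot.observe(): the state, without advancing time (a new reading comes with each control period).
- grab_frame(name): name is "scene" or "side" or "wrist"; returns a dict with "image" (400x640x3 uint8, red, green, blue), "vertical_fov" (degrees; the focal length in pixels is half the picture's height over the tangent of half this angle, whatever the lens; pixels are square), "cx", "cy" (the principal point, pixels), "R" (3x3) and "t" (3): a world point X has camera coordinates R X + t. Camera axes: x right, y down, z forward; pixel columns grow to the right and rows downward; lengths in m; the calibration is good to about 2 mm. A picture is of the moment at which its call begins. There is no depth.
- ticket.job_done(): hands the job in; it is judged then, once.
The state is a dict: "clock": time; "qpos": joint angles; "qd": joint speeds; "joint_efforts": joint torques, N m; "position": TCP position; "tool_rot": TCP orientation; "force": force on the tool from outside, world axes, zero at the start; "moment": the same for the moment, N m; "grip_width": finger opening in m; "finger_force": force on a finger pad.
Only numpy, scipy, OpenCV 4.12 (cv2) and the standard library are available. Lean on these libraries where they do the work, as an engineer would, in place of code of your own. Each camera call takes 0.05 s, during which the arm holds its last target. There are 200 camera calls.

## Working session

There is one attempt and no reset: what is moved stays moved. The work goes in short steps, Python scripts to look and compute and a tool call to move; the robot and the scene stay as the last step left them, time stands still between calls to the robot, and variables do not carry over. Pictures are saved under pics/ and viewed, at most 10 in all, crops included, and the job is handed in when it is done.

Besides the shell and the picture viewer there is one more tool, called as name(argument=value, ...) on one line, values as JSON. arm_command: Moves the arm, as the interface text tells. Its arguments: {"type":"object","properties":{"commands":{"type":"array"},"newtons":{"type":"number"}},"required":["commands"]}

```bash
ls; mkdir -p pics
python3 - <<'E'
from workcell import bot, grab_frame, ticket
import cv2,pickle
d={}
for n in("scene","side","wrist"):
    f=grab_frame(n);d[n]=f
    cv2.imwrite(f"pics/{n}0.png",f["image"][:,:,::-1])
    print(n,f["vertical_fov"],f["cx"],f["cy"],f["R"],f["t"])
pickle.dump(d,open("f0.pkl","wb"))
print(bot.observe(),bot.pinch_z)
E
```

```text
pics
scene 51.8357691543297 327.8360806432547 201.84214129838077 [[ 0.61895727 -0.78541914  0.00294561]
 [-0.6219575  -0.4924231  -0.60884182]
 [ 0.4796465   0.37501502 -0.79328618]] [-0.39677161  0.44382095  1.16520693]
side 45.686187209984304 316.01450121834193 200.95216041518623 [[ 0.95346315  0.30141371 -0.00760242]
 [ 0.19644128 -0.6401368  -0.74272181]
 [-0.22873313  0.70666445 -0.66955695]] [-0.57583442 -0.0167476   1.50741612]
wrist 65.43334959511957 323.836134851752 194.59007957239547 [[ 0.35337737  0.93547998 -0.00128263]
 [ 0.88660044 -0.3344751   0.31947781]
 [ 0.29843609 -0.11403341 -0.94759289]] [-0.62466504 -0.04131801  0.380841  ]
{'clock': 0.15, 'qpos': array([-1.28018016,  0.52185995, -0.03631585,  1.59986382,  0.02120797,
        1.02109357, -0.11280462]), 'qd': array([ 0.00153692, -0.00180337, -0.00129744, -0.0011251 , -0.00029577,
        0.00155693,  0.00038586]), 'joint_efforts': array([ 1.36312818e-03, -9.27384925e+01,  1.98037796e+00, -3.70061839e+01,
        1.79782428e-02,  6.46025583e-03, -3.49537572e-05]), 'position': array([0.22059757, 0.58451229, 0.23087351]), 'tool_rot': array([-3.14075590e+00,  6.83365246e-05,  2.78075347e+00]), 'force': array([-0.53295718, -0.2497209 ,  0.4865556 ]), 'moment': array([-0.01259063, -0.00616979, -0.02206635]), 'finger_force': 0.0, 'grip_width': 0.0853711273816189} 0.0187
```

View pics/scene0.png

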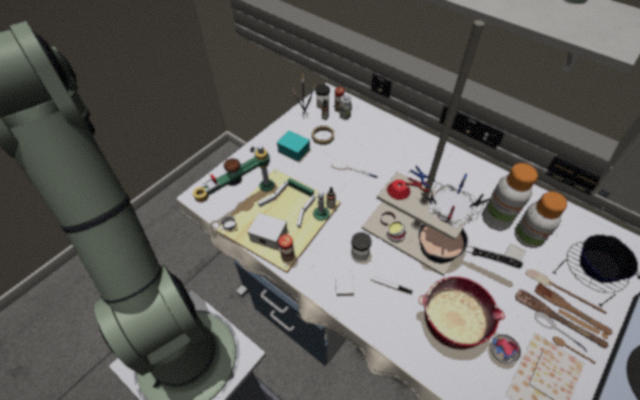

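View pics/side0.png

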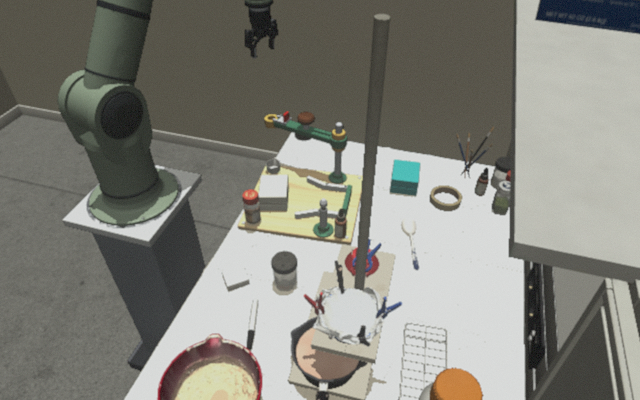

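The scene view shows the press on the table's left with the board around px (215–340, 165–265). The beam is swung away: brass eye at (200,194), palm knob at (232,165), tall pillar at (264,170), short pillar at (320,205), mould at (267,230). The turquoise decoy is at (293,145). I'll zoom in for detail.

Run:
```python
import cv2,pickle,numpy as np
d=pickle.load(open("f0.pkl","rb"))
a=d["scene"]["image"][130:280,180:360,::-1]; b=d["side"]["image"][95:245,225:405,::-1]
def up(im,x0,y0):
    o=cv2.resize(im,None,fx=4,fy=4,interpolation=cv2.INTER_CUBIC)
    for i in range(0,180,20):
        cv2.putText(o,str(x0+i),(i*4,10),0,.4,(255,0,255),1); cv2.line(o,(i*4,12),(i*4,20),(255,0,255),1)
    for i in range(10,150,20):
        cv2.putText(o,str(y0+i),(0,i*4+4),0,.4,(255,0,255),1)
    return o
cv2.imwrite("pics/cs.png",up(a,180,130)); cv2.imwrite("pics/cd.png",up(b,225,95))
```

```text
(no output)
```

View pics/cs.png

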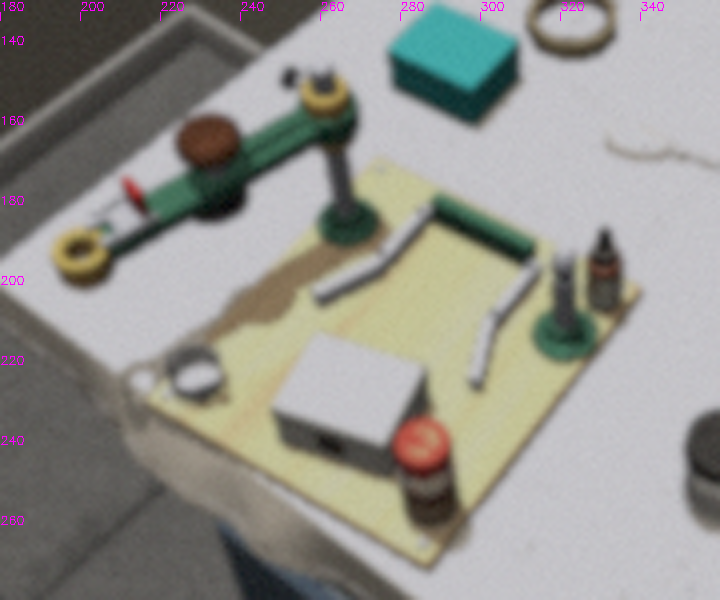

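View pics/cd.png

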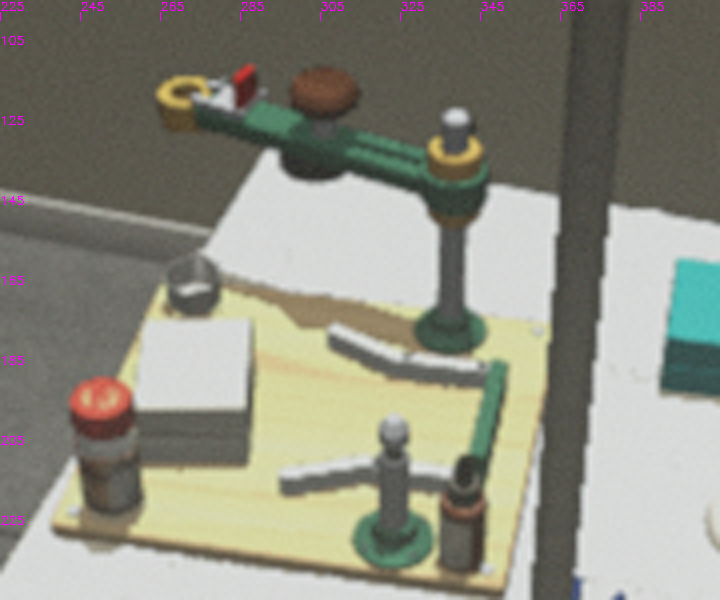

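```bash
cat > h.py <<'E'
import numpy as np
def K(f):
    fl=200/np.tan(np.radians(f["vertical_fov"])/2); return fl,f["cx"],f["cy"]
def proj(f,X):
    c=np.atleast_2d(X)@np.array(f["R"]).T+f["t"]; fl,cx,cy=K(f)
    return np.c_[cx+fl*c[:,0]/c[:,2],cy+fl*c[:,1]/c[:,2]]
def T(p,L):  # local xyz -> world, p=(x,y,yaw)
    L=np.atleast_2d(L).astype(float); c,s=np.cos(p[2]),np.sin(p[2])
    return np.c_[p[0]+c*L[:,0]-s*L[:,1],p[1]+s*L[:,0]+c*L[:,1],L[:,2]]
def beam(q,r,z): return [-np.sin(q)*r,.12-np.cos(q)*r,z]
def back(f,uv,z):
    fl,cx,cy=K(f); R=np.array(f["R"]); d=R.T@[(uv[0]-cx)/fl,(uv[1]-cy)/fl,1]; o=-R.T@f["t"]
    return o+d*(z-o[2])/d[2]
E
python3 - <<'E'
import pickle,numpy as np
from h import *
from scipy.optimize import least_squares as ls
d=pickle.load(open("f0.pkl","rb")); S,D=d["scene"],d["side"]
cs=lambda a:(np.array(a)+.5)/4-.5+[180,130]; cd=lambda a:(np.array(a)+.5)/4-.5+[225,95]
P=[[-.25,-.15,.016],[-.25,.15,.016],[.085,-.15,.016],[.085,.15,.016],[0,.12,.222],[0,-.12,.134]]
ps=cs([[430,560],[148,402],[640,290],[383,157],[322,75],[565,255]]);pd=cd([[55,522],[163,285],[503,583],[548,325],[456,113],[393,420]])
bs=cs([[210,135],[82,248],[132,182]]);bd=cd([[323,85],[185,92],[246,70]])
def res(v):
    B=[beam(v[3],.112,.222),beam(v[3],.24,.174),beam(v[3],.182,.209)]
    W=T(v[:3],P+B); return np.r_[(proj(S,W)-np.r_[ps,bs]).ravel(),(proj(D,W)-np.r_[pd,bd]).ravel()]
r=ls(res,[.65,.4,0.,1.5],loss="soft_l1");print(r.x,res(r.x).reshape(2,-1,2).round(1).tolist())
np.save("press.npy",r.x)
M=[[.042,.052,.074],[.042,-.052,.074],[-.042,-.052,.074],[-.042,.052,.074]]
ms=cs([[320,332],[427,372],[385,447],[275,405]]);md=cd([[252,320],[249,408],[138,408],[143,320]])
def rm(v): W=T(v,M);return np.r_[(proj(S,W)-ms).ravel(),(proj(D,W)-md).ravel()]
m=ls(rm,[r.x[0]-.15,r.x[1],r.x[2]],loss="soft_l1");print(m.x,rm(m.x).round(1))
p=r.x;c,s=np.cos(p[2]),np.sin(p[2]);e=m.x[:2]-p[:2];print("mould in press",c*e[0]+s*e[1],-s*e[0]+c*e[1],m.x[2]-p[2])
for n,L in dict(tall=P[4],short=P[5],palm=beam(p[3],.112,.222),eye=beam(p[3],.24,.146),tab=beam(p[3],.182,.209)).items():print(n,T(p,L))
for n,u,v,z in [("pot",421,437,.122),("drop",603,240,.118)]:
    w=back(S,cs([u,v]),z);e=w[:2]-p[:2];print(n,w,c*e[0]+s*e[1],-s*e[0]+c*e[1])
E
```

```text
[0.60762233 0.13238688 0.10658947 1.87344752] [[[-0.1, 1.7], [-0.8, -0.6], [1.4, -1.0], [-1.1, -0.7], [-0.1, -2.2], [0.1, -0.6], [-0.9, -1.2], [-0.4, -0.0], [0.6, 0.3]], [[-2.0, 0.9], [-0.5, -1.9], [0.2, 1.8], [2.4, -0.0], [-0.4, 1.5], [0.0, 0.3], [-0.1, -1.1], [0.0, 0.1], [-0.3, 0.6]]]
[0.43942835 0.09461373 0.30534008] [-0.8 -1.   0.7 -2.   0.4 -0.6 -1.1  0.2  0.2  0.  -0.7  0.4 -1.7  0.6
  0.2  0.2]
mould in press -0.17125803226501124 -0.019664991029686378 0.19875060318473486
tall [[0.5948558  0.25170584 0.222     ]]
short [[0.62038886 0.01306791 0.134     ]]
palm [[0.48500156 0.27352434 0.222     ]]
eye [[0.35945386 0.29845977 0.146     ]]
tab [[0.41634267 0.2871609  0.209     ]]
pot [ 0.41718287 -0.00774049  0.122     ] -0.20426649954300385 -0.11907167542351337
drop [0.66054922 0.00490319 0.118     ] 0.03906381237665186 -0.13239095454017333
```

The fit agrees with the given sizes to within a few mm. The mould is at press (-171, -20) mm with yaw +0.2, and the beam is at q≈1.87. I'll move over behind the mould and look with the wrist camera.

arm_command(commands=[[[14, -42, 2], 0.117, 0], [[14, -42, 2], 0.117, 0], [[14, -42, 2], 0.117, 0], [[14, -42, 2], 0.117, 0], [[14, -42, 2], 0, 0], [[14, -42, 2], 0, 0], [[14, -42, 2], 0, 0], [[14, -42, 2], 0, 0], [[14, -42, 2], 0, 0], [[14, -42, 2], 0, 0], [[14, -42, 0], 0, 0], [[14, -42, 0], 0, 0], [[0, 0, 0], 0, 0], [[0, 0, 0], 0, 0]])

```text
clock: 1.55
position: [0.3887, 0.0801, 0.2513]
tool_rot: [3.142, -0.0, -3.037]
force: [-0.3, 0.4, 0.4]
grip_width: 0.0423
finger_force: 0.0
```

Run:
```python
from workcell import bot, grab_frame
import cv2,pickle,numpy as np
from h import *
f=grab_frame("wrist");pickle.dump(f,open("w1.pkl","wb"));s=bot.observe();print(s["clock"],s["position"],s["tool_rot"],s["qpos"],s["grip_width"],-np.array(f["R"]).T@f["t"])
im=f["image"][:,:,::-1].copy()
p=np.load("press.npy")
L=[[-.25,-.15,.016],[-.25,.15,.016],[.085,-.15,.016],[.085,.15,.016],[0,.12,.222],[0,-.12,.134],[.042,.055,.05],[.042,-.055,.05]]
for W,c in((T(p,L),(255,0,255)),(T([.43943,.09461,.3053],[[.042,.052,.074],[.042,-.052,.074],[-.042,-.052,.074],[-.042,.052,.074]]),(255,0,0))):
    for u in proj(f,W): print(u.round(1)); cv2.drawMarker(im,tuple(int(round(x)) for x in u),c,1,9,1)
cv2.imwrite("pics/w1.png",cv2.resize(im,None,fx=1.25,fy=1.25))
```

```text
1.6 [0.38853572 0.08098919 0.25125356] [ 3.14145302e+00 -1.41443995e-04 -3.03475215e+00] [-0.44995455  0.12538611  0.10471573  2.1344345  -0.01714296  0.88262818
  1.34247175] 0.04260376639873842 [0.30697625 0.07165435 0.39377648]
[223.  138.3]
[471.6 137.8]
[245.8 355.5]
[439.3 355.2]
[501.9 474.8]
[241.3 381.7]
[383.6 350.9]
[305.2 351. ]
[383.5 242. ]
[294.8 258. ]
[277.1 190.7]
[372.4 172. ]
```

View pics/w1.png

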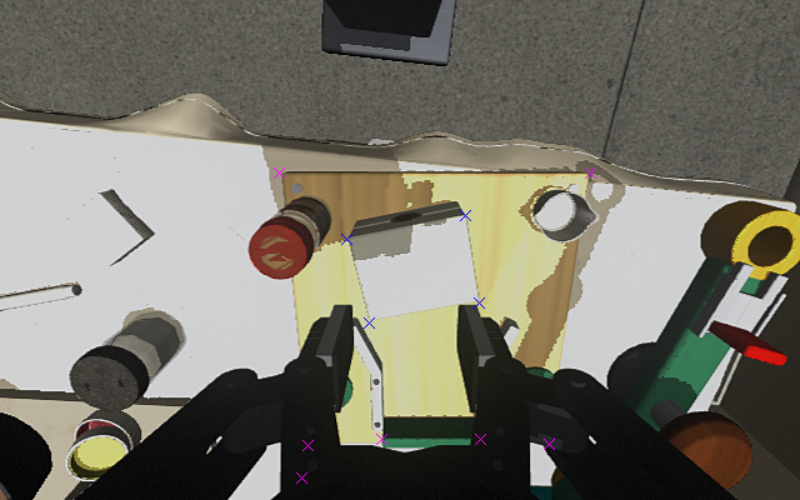

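The wrist view confirms the fit to about 4 mm: the mould's top corners are at (355,238), (470,215), (481,300) and (372,318), and the pot is at (281,250), clear of the descent. I'll go down behind the gate face, aligned with the mould.

arm_command(commands=[[[-6, -2, 0], 0.1, 0], [[-6, -2, -20], 0.1, 0], [[0, 0, -40], 0, 0], [[0, 0, -40], 0, 0], [[0, 0, -40], 0, 0], [[0, 0, -40], 0, 0], [[0, 0, -24], 0, 0], [[0, 0, 0], 0, 0]])

```text
clock: 2.4
position: [0.3749, 0.0774, 0.045]
tool_rot: [3.141, -0.005, -2.832]
force: [-1.2, 0.2, 0.9]
grip_width: 0.0426
finger_force: 0.0
```

arm_command(commands=[[[6, 2, 0], 0, 0], [[6, 2, 0], 0, 0], [[8, 2, 0], -0.01, 0], [[8, 2, 0], -0.01, 0], [[8, 2, 0], -0.01, 0], [[8, 2, 0], -0.01, 0], [[8, 2, 0], -0.01, 0], [[8, 2, 0], -0.013, 0], [[8, 2, 0], -0.013, 0], [[8, 2, 0], -0.013, 0], [[8, 2, 0], -0.013, 0], [[8, 2, 0], -0.013, 0], [[8, 2, 0], -0.013, 0], [[8, 2, 0], -0.013, 0], [[8, 2, 0], -0.013, 0], [[8, 2, 0], -0.013, 0], [[0, 0, 0], 0, 0]])

```text
clock: 4.1
position: [0.5022, 0.1096, 0.0484]
tool_rot: [3.141, 0.002, -3.001]
force: [-0.6, -0.8, -0.3]
grip_width: 0.0428
finger_force: 0.0
```

Run:
```python
from workcell import bot, grab_frame
import cv2,pickle,numpy as np
from h import *
f=grab_frame("scene");g=grab_frame("side");w=grab_frame("wrist");pickle.dump((f,g,w),open("f2.pkl","wb"))
s=bot.observe();print(s["position"],s["force"])
a=cv2.resize(w["image"][100:400,100:540,::-1],(660,450))
b=cv2.resize(g["image"][150:250,240:365,::-1],None,fx=3.2,fy=3.2,interpolation=cv2.INTER_CUBIC)
b=b[:,:400]
cv2.imwrite("pics/w2.png",a)
```

```text
[0.50106451 0.108812   0.04793283] [-0.19302157  0.06897943 -0.727588  ]
```

View pics/w2.png

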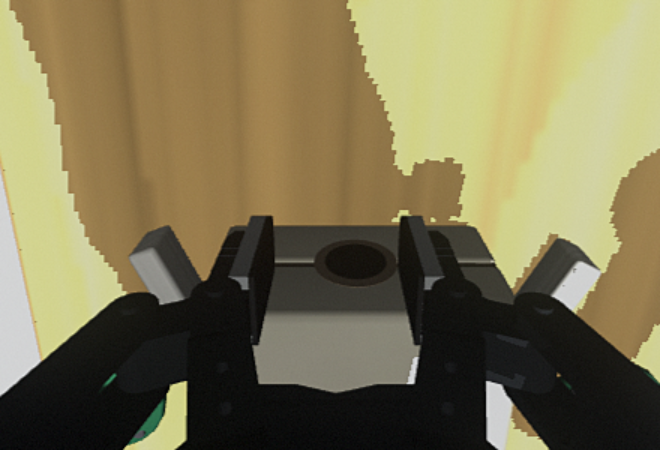

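The mould is centred between the guide mouths, with its face spanning columns 228–500 and the guide ends at about 150 and 570. The fingers sit about 11 mm right of its centre. I'll push straight on along the press's x axis.

arm_command(commands=[[[7, 0.8, 0], -0.012, 0], [[7, 0.8, 0], -0.012, 0], [[7, 0.8, 0], -0.01, 0], [[7, 0.8, 0], 0, 0], [[7, 0.8, 0], 0, 0], [[6, 0.6, 0], 0, 0], [[4, 0.4, 0], 0, 0], [[3, 0.3, 0], 0, 0]])

```text
clock: 5.05
position: [0.5477, 0.1146, 0.0473]
tool_rot: [3.141, -0.002, -3.035]
force: [-10.4, 3.0, 4.2]
grip_width: 0.0426
finger_force: 4.5
```

arm_command(commands=[[[2, 0.2, 0], 0, 0], [[2, 0.2, 0], 0, 0], [[0, 0, 0], 0, 0]])

```text
clock: 5.35
position: [0.552, 0.1149, 0.0473]
tool_rot: [3.141, -0.002, -3.035]
force: [-5.2, 1.6, 0.1]
grip_width: 0.0429
finger_force: 2.2
```

arm_command(commands=[[[2, 0.2, 0], 0, 0], [[2, 0.2, 0], 0, 0], [[2, 0.2, 0], 0, 0]])

```text
clock: 5.65
position: [0.5566, 0.1153, 0.0471]
tool_rot: [3.141, -0.005, -3.035]
force: [-22.9, 2.1, 17.3]
grip_width: 0.0426
finger_force: 11.3
```

The force rose to 23 N at x = 0.557 against a predicted 0.555, so the mould is against the stop. I'll back off, rise, and go over the palm knob.

arm_command(commands=[[[-10, -1, 0], 0, 0], [[-15, -2, 0], 0, 0], [[0, 0, 45], 0, 0], [[0, 0, 45], 0, -0.5], [[0, 0, 45], 0, -1], [[0, 0, 45], 0, -1], [[0, 0, 33], 0, -1], [[-8, 30, 0], -0.1, -1], [[-8, 30, 0], -0.1, -1], [[-9, 30, 0], 0, -1], [[-9, 30, 0], 0, -1], [[-9, 30, 0], 0, -1], [[0, 0, 0], 0, -1]])

```text
clock: 6.95
position: [0.489, 0.2661, 0.2603]
tool_rot: [3.14, -0.0, 3.053]
force: [0.0, -0.8, 0.1]
grip_width: 0.0851
finger_force: 0.0
```

Run:
```python
from workcell import bot, grab_frame
import cv2,pickle,numpy as np
from h import *
f=grab_frame("scene");g=grab_frame("side");w=grab_frame("wrist");pickle.dump((f,g,w),open("f3.pkl","wb"))
s=bot.observe();print(s["clock"],s["position"],s["tool_rot"],s["qpos"],s["grip_width"])
p=np.load("press.npy")
for n,L in dict(short=[0,-.12,.134],palm=beam(p[3],.112,.222),mould=[-.042,0,.074]).items(): print(n,*[proj(c,T(p,L)).round(1) for c in(f,g,w)])
a=w["image"][:,:,::-1]
b=cv2.resize(g["image"][90:245,225:405,::-1],None,fx=2,fy=2,interpolation=cv2.INTER_CUBIC)
c=cv2.resize(f["image"][130:280,180:360,::-1],None,fx=2,fy=2,interpolation=cv2.INTER_CUBIC)
o=np.zeros((590,800,3),np.uint8); o[:250,:400]=cv2.resize(a,(400,250));o[260:570,:360]=b;o[260:560,400:760]=c
o[:250,400:]=cv2.resize(a,(400,250))
o=np.zeros((600,740,3),np.uint8);o[:290,:464]=cv2.resize(a,(464,290));o[290:600,:360]=b;o[290:590,370:730]=c
cv2.imwrite("pics/w3.png",o)
```

```text
7.1 [0.49083591 0.26134354 0.26039308] [-3.14141124e+00  4.23906428e-04  3.04722565e+00] [-0.72326467  0.38443408  0.17065967  1.75837397 -0.07505005  1.00489754
  0.95186287] 0.0856865773361786
short [[321.  192.8]] [[322.9 199.9]] [[100.9 323.5]]
palm [[231.3 162.2]] [[305.3 114.8]] [[340.7 216.8]]
mould [[285.5 197.2]] [[316.6 186.8]] [[215.9 242.1]]
```

View pics/w3.png

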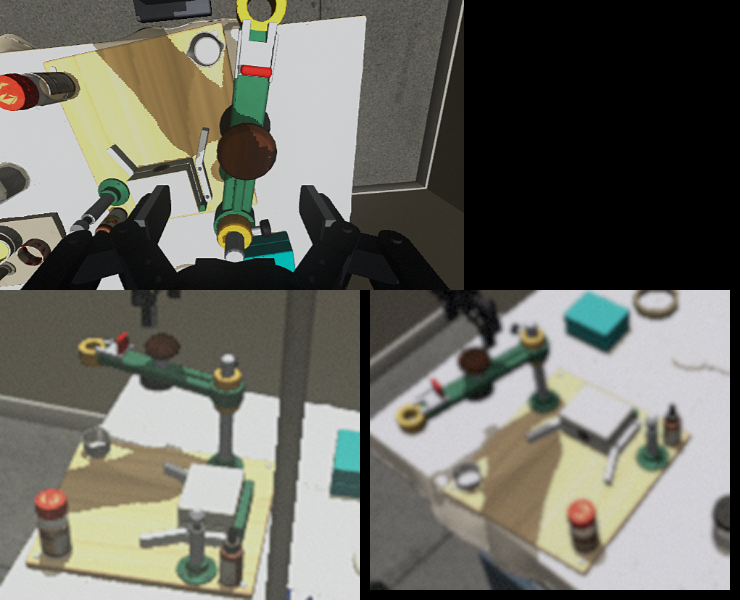

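All three views show the mould home against the green stop, with the neighbours untouched. In the wrist image the knob is at about (341,207) px, the tab at (354,98) and the short pillar tip at about (103,317). I'll refine the fit by colour detection.

Run:
```python
import cv2,pickle,numpy as np
from h import *
f,g,w=pickle.load(open("f3.pkl","rb"));p=np.load("press.npy")
h=cv2.cvtColor(w["image"],cv2.COLOR_RGB2HSV)
def blob(box,lo,hi):
    m=np.zeros(h.shape[:2],np.uint8);x0,y0,x1,y1=box
    m[y0:y1,x0:x1]=cv2.inRange(h[y0:y1,x0:x1],lo,hi)
    c=max(cv2.findContours(m,0,1)[0],key=cv2.contourArea);return c
k=blob((280,150,400,260),(0,90,20),(25,255,120));print("knob",cv2.minEnclosingCircle(k),cv2.boundingRect(k),cv2.fitEllipse(k))
t=blob((320,80,390,120),(0,170,100),(8,255,255));print("tab",cv2.minAreaRect(t),cv2.boundingRect(t))
for q in(p[3],):
  for n,L in dict(knobtop=beam(q,.112,.222),knobbot=beam(q,.112,.196),tab=beam(q,.182,.209),tabbot=beam(q,.182,.181)).items(): print(n,proj(w,T(p,L)).round(1))
e=cv2.fitEllipse(k)[0]
for z in(.222,.209):
  W=back(w,e,z);print(z,W)
# shaft of the short pillar: grey dark pixels near tip
x0,y0,x1,y1=60,260,190,340
for y in range(y0,y1,8): print(y,[int(v) for v in w["image"][y,x0:x1:6].mean(1)])
```

```text
knob ((335.0, 196.5), 52.32838821411133) (299, 150, 82, 99) ((336.4270324707031, 203.9438018798828), (76.12952423095703, 94.76362609863281), 152.83766174316406)
tab ((353.4489440917969, 97.9766845703125), (41.7254753112793, 12.783976554870605), 6.115502834320068) (333, 90, 42, 17)
knobtop [[340.7 216.8]]
knobbot [[338.8 202.6]]
tab [[353.6 100.4]]
tabbot [[349.9  99. ]]
0.222 [0.47614306 0.27155235 0.222     ]
0.209 [0.48100012 0.27166247 0.209     ]
260 [208, 208, 208, 208, 206, 207, 208, 206, 209, 207, 206, 207, 203, 81, 40, 36, 37, 89, 96, 81, 206, 205]
268 [207, 206, 206, 207, 206, 206, 205, 207, 207, 207, 206, 206, 206, 58, 54, 56, 92, 33, 85, 83, 177, 204]
276 [207, 205, 207, 206, 208, 206, 207, 206, 204, 207, 206, 203, 213, 53, 53, 47, 40, 34, 78, 59, 184, 204]
284 [207, 205, 207, 207, 208, 207, 208, 206, 207, 207, 205, 151, 54, 51, 50, 80, 204, 201, 185, 182, 186, 140]
292 [208, 212, 229, 187, 205, 205, 206, 207, 205, 206, 42, 54, 49, 45, 193, 175, 61, 62, 61, 74, 174, 24]
300 [181, 179, 88, 52, 212, 208, 205, 206, 206, 113, 28, 103, 43, 213, 169, 30, 46, 42, 57, 55, 23, 25]
308 [175, 175, 173, 52, 42, 207, 206, 76, 47, 50, 47, 97, 205, 110, 53, 60, 54, 39, 18, 25, 19, 16]
316 [176, 171, 173, 180, 50, 221, 167, 133, 139, 126, 40, 204, 94, 110, 106, 40, 15, 17, 17, 21, 17, 19]
324 [173, 173, 172, 172, 45, 37, 16, 19, 19, 15, 16, 2, 6, 17, 18, 18, 13, 14, 13, 17, 18, 18]
332 [109, 173, 171, 172, 10, 16, 25, 26, 19, 15, 16, 8, 17, 16, 11, 15, 14, 12, 16, 16, 19, 16]
```

arm_command(commands=[[[-8, 10, 0], 0, -1], [[0, 0, -35], 0, -1], [[0, 0, -33], 0, -1], [[0, 0, 0], 0, 0.3], [[0, 0, 0], 0, 0.6], [[0, 0, 0], 0, 0.6], [[0, 0, 0], 0, 0.6]], newtons=60)

```text
clock: 7.8
position: [0.4831, 0.2723, 0.1938]
tool_rot: [3.14, 0.001, 3.048]
force: [-2.6, 0.1, 5.2]
grip_width: 0.0522
finger_force: 63.7
```

Run:
```python
from workcell import bot
from h import *
s=bot.observe();print(s["position"],s["grip_width"],s["force"],s["finger_force"])
p=np.load("press.npy");e=s["position"][:2]-T(p,[0,.12,0])[0,:2];a=np.arctan2(e[1],e[0])-p[2]
q=(-np.pi/2-a)%(2*np.pi);print("r",np.hypot(*e),"q",q)
Q=np.linspace(q,0,29);W=np.array([T(p,beam(x,np.hypot(*e)+(.112-np.hypot(*e))*(1-x/q),0))[0,:2] for x in Q])*1000
print(np.diff(W,axis=0).round(1).tolist())
```

```text
[0.48311188 0.27233203 0.19377677] 0.05218541620675196 [-2.61365607  0.06815106  5.20029506] 63.680278795509366
r 0.11363160966357297 q 1.8599156795813006
[[-1.1, -7.5], [-0.6, -7.5], [-0.1, -7.5], [0.4, -7.5], [0.9, -7.5], [1.4, -7.4], [1.9, -7.3], [2.4, -7.1], [2.9, -7.0], [3.3, -6.7], [3.7, -6.5], [4.2, -6.2], [4.6, -5.9], [5.0, -5.6], [5.3, -5.3], [5.6, -4.9], [6.0, -4.5], [6.2, -4.1], [6.5, -3.7], [6.7, -3.3], [6.9, -2.8], [7.1, -2.3], [7.2, -1.9], [7.3, -1.4], [7.4, -0.9], [7.4, -0.4], [7.4, 0.1], [7.4, 0.6]]
```

arm_command(commands=[[[-1.1, -7.5, 0], 0.034, 0.6], [[-0.6, -7.5, 0], 0.034, 0.6], [[-0.1, -7.5, 0], 0.034, 0.6], [[0.4, -7.5, 0], 0.034, 0.6], [[0.9, -7.5, 0], 0.034, 0.6], [[1.4, -7.4, 0], 0.034, 0.6], [[1.9, -7.3, 0], 0.034, 0.6], [[2.4, -7.1, 0], 0.034, 0.6], [[2.9, -7.0, 0], 0.034, 0.6], [[3.3, -6.7, 0], 0.034, 0.6], [[3.7, -6.5, 0], 0.034, 0.6], [[4.2, -6.2, 0], 0.034, 0.6], [[4.6, -5.9, 0], 0.034, 0.6], [[5.0, -5.6, 0], 0.034, 0.6], [[5.3, -5.3, 0], 0.034, 0.6], [[5.6, -4.9, 0], 0.034, 0.6]])

```text
clock: 9.4
position: [0.5224, 0.1671, 0.1931]
tool_rot: [3.139, 0.002, -2.687]
force: [-2.1, 15.9, -5.3]
grip_width: 0.0516
finger_force: 64.1
```

arm_command(commands=[[[6.0, -4.5, 0], 0.034, 0.6], [[6.2, -4.1, 0], 0.034, 0.6], [[6.5, -3.7, 0], 0.034, 0.6], [[6.7, -3.3, 0], 0.034, 0.6], [[6.9, -2.8, 0], 0.034, 0.6], [[7.1, -2.3, 0], 0.034, 0.6], [[7.2, -1.9, 0], 0.034, 0.6], [[7.3, -1.4, 0], 0.034, 0.6], [[7.4, -0.9, 0], 0.034, 0.6], [[7.4, -0.4, 0], 0.034, 0.6], [[5, 0, 0], 0, 0.6], [[0, 0, 0], 0, 0.6]])

```text
clock: 10.6
position: [0.5951, 0.1406, 0.1928]
tool_rot: [3.14, -0.001, -2.349]
force: [-11.0, 3.8, 1.4]
grip_width: 0.0518
finger_force: 65.9
```

Run:
```python
from workcell import bot, grab_frame
import cv2,pickle
from h import *
f=grab_frame("scene");g=grab_frame("side");w=grab_frame("wrist");pickle.dump((f,g,w),open("f4.pkl","wb"))
s=bot.observe();print(s["position"],s["tool_rot"],s["qpos"],s["force"],s["grip_width"])
p=np.load("press.npy");e=s["position"][:2]-T(p,[0,.12,0])[0,:2];a=np.arctan2(e[1],e[0])-p[2]
print("r",np.hypot(*e),"q",(-np.pi/2-a));q=(-np.pi/2-a)
for n,L in dict(short=[0,-.12,.134],eyetop=beam(q,.24,.174),eyebot=beam(q,.24,.146)).items(): print(n,*[proj(c,T(p,L)).round(1) for c in(f,g,w)])
c=cv2.resize(f["image"][145:225,270:350,::-1],None,fx=4,fy=4,interpolation=cv2.INTER_CUBIC)
b=cv2.resize(g["image"][160:240,285:365,::-1],None,fx=4,fy=4,interpolation=cv2.INTER_CUBIC)
o=np.zeros((580,650,3),np.uint8);o[:320,:320]=c;o[:320,330:]=b;o[330:580,:400]=cv2.resize(w["image"][:,:,::-1],(400,250))
cv2.imwrite("pics/w4.png",o)
```

```text
[0.59494123 0.14057156 0.19281755] [ 3.13983639e+00 -8.27193562e-04 -2.34906518e+00] [-0.30156032  0.54174143 -0.03887958  1.67396511  0.0235327   0.92787126
  2.01430585] [-10.20031841   4.285519     0.44422705] 0.05181356840573096
r 0.11113431580835266 q 0.1058207590323712
short [[321.  192.8]] [[322.9 199.9]] [[150.3 105.3]]
eyetop [[316.2 190. ]] [[313.7 187.2]] [[135.3  68.7]]
eyebot [[316.4 195.4]] [[313.8 195.1]] [[163.6  71.9]]
```

View pics/w4.png

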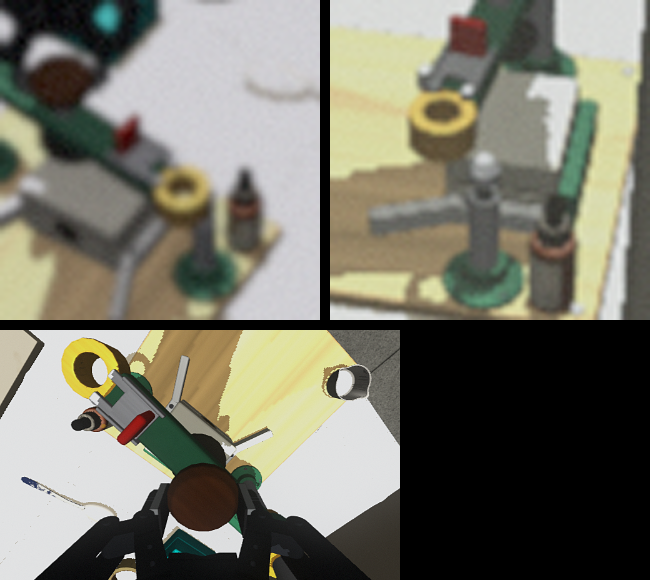

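The eye stands about 25 mm short of the pillar, as predicted (q≈0.11): side px (313,188) against the tip at (323.5,199.5). I'll finish the swing and then measure the alignment.

arm_command(commands=[[[4, 0.2, 0], 0, 0.6], [[4, 0.4, 0], 0, 0.6], [[4, 0.4, 0], 0, 0.6], [[0, 0, 0], 0, 0.6]])

```text
clock: 11.15
position: [0.6075, 0.1426, 0.1928]
tool_rot: [3.14, 0.001, -2.349]
force: [-6.2, 10.8, -3.7]
grip_width: 0.0524
finger_force: 65.8
```

```bash
cat > eye.py <<'E'
from workcell import bot, grab_frame
import cv2,pickle
from h import *
f=grab_frame("scene");g=grab_frame("side");w=grab_frame("wrist");pickle.dump((f,g,w),open("f5.pkl","wb"))
s=bot.observe();print(s["position"],s["force"],s["grip_width"])
p=np.load("press.npy");e=s["position"][:2]-T(p,[0,.12,0])[0,:2];a=np.arctan2(e[1],e[0])-p[2]
q=(-np.pi/2-a);print("r",np.hypot(*e),"q",q)
# model of the eye's silhouette centroid against yellow blobs
th=np.linspace(0,2*np.pi,60)
for n,c,lo in(("scene",f,(18,110,60)),("side",g,(18,110,60)),("wrist",w,(20,150,60))):
    u0=proj(c,T(p,beam(q,.24,.16)))[0];r=90 if n=="wrist" else 14
    h=cv2.cvtColor(c["image"],cv2.COLOR_RGB2HSV);m=cv2.inRange(h,lo,(32,255,255));k=np.zeros_like(m)
    x,y=u0.astype(int);x0,y0=max(x-r,0),max(y-r,0);k[y0:y+r,x0:x+r]=m[y0:y+r,x0:x+r]
    ct=max(cv2.findContours(k,0,1)[0],key=cv2.contourArea);hull=cv2.convexHull(ct).reshape(-1,2)
    R=[]
    for z in(.146,.174):
        b=np.array(beam(q,.24,z));R.append(proj(c,T(p,b+np.c_[.023*np.cos(th),.023*np.sin(th),0*th])))
    pr=np.vstack(R);print(n,"blob bbox",hull.min(0),hull.max(0),"model",pr.min(0).round(1),pr.max(0).round(1),"area",cv2.contourArea(hull))
E
python3 eye.py
python3 - <<'E'
import pickle,numpy as np,cv2
f,g,w=pickle.load(open("f5.pkl","rb"))
c=cv2.resize(f["image"][150:230,280:360,::-1],None,fx=4,fy=4,interpolation=cv2.INTER_CUBIC)
b=cv2.resize(g["image"][160:240,285:365,::-1],None,fx=4,fy=4,interpolation=cv2.INTER_CUBIC)
o=np.zeros((600,650,3),np.uint8);o[:320,:320]=c;o[:320,330:]=b;o[325:595,:480]=cv2.resize(w["image"][:180,60:380,::-1],(480,270))
cv2.imwrite("pics/w5.png",o)
E
```

```text
[0.60747082 0.14254515 0.19286652] [-4.37388497 10.64484052 -4.49441622] 0.052541497447822584
r 0.10988719432641195 q -0.008463970730268722
scene blob bbox [313 183] [325 196] model [314.1 179.2] [328.3 195.5] area 120.5
side blob bbox [313 184] [329 195] model [315.  183.2] [332.4 202.4] area 137.5
wrist blob bbox [84 29] [174 123] model [68.4 38.9] [187.8 137.9] area 6534.5
```

View pics/w5.png

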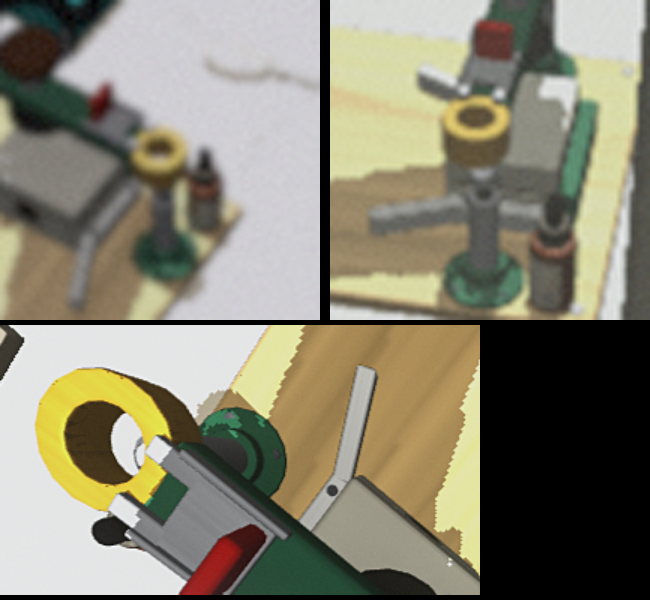

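The side view shows the eye at columns 442–510 (centre about 476) and the pillar shaft at about 484, so the eye is roughly 2 px short of the pillar. I'll measure this at subpixel level.

```bash
cat > sub.py <<'E'
import pickle,sys,cv2
from h import *
def prof(v):  # weighted centre between half-level edges
    v=v-np.median(np.r_[v[:4],v[-4:]]); v=np.abs(v); t=v.max()/2; i=np.where(v>t)[0]; a,b=i[0],i[-1]
    l=a-(v[a]-t)/(v[a]-v[a-1]) if a>0 else a; r=b+(v[b]-t)/(v[b]-v[b+1]) if b<len(v)-1 else b
    return (l+r)/2,r-l
f0,g0,_=pickle.load(open("f3.pkl","rb"));f,g,w=pickle.load(open(sys.argv[1],"rb"));p=np.load("press.npy")
for n,c0,c in(("scene",f0,f),("side",g0,g)):
    du=(proj(c,T(p,[.01,-.12,.16]))-proj(c,T(p,[0,-.12,.16])))[0]/10
    a=proj(c,T(p,[0,-.12,.11]))[0];
    for z in(.08,.09,.1,.115,.125):
        u=proj(c0,T(p,[0,-.12,z]))[0];y=int(round(u[1]));x=int(round(u[0]))
        for nm,im in(("old",c0),):
            r=im["image"][y,x-8:x+9].astype(float).mean(1);print(n,nm,z,"model",u.round(1),"row",r.astype(int).tolist())
    e=proj(c,T(p,[0,-.12,.16]))[0];x=int(round(e[0]));
    I=c["image"].astype(float);yel=(I[:,:,0]+I[:,:,1])/2-I[:,:,2]
    for y in range(int(e[1])-6,int(e[1])+9,2):
        print(n,"eye row",y,yel[y,x-16:x+17].astype(int).tolist(),"x0",x-16)
    print(n,"px/mm",du,"eye model",e)
E
python3 sub.py f5.pkl
```

```text
scene old 0.08 model [321.2 202.7] row [165, 185, 189, 179, 149, 111, 80, 71, 67, 68, 101, 145, 148, 122, 85, 71, 76]
scene old 0.09 model [321.1 200.9] row [127, 156, 177, 179, 156, 120, 91, 84, 78, 84, 110, 146, 158, 128, 82, 63, 71]
scene old 0.1 model [321.1 199.1] row [126, 124, 154, 179, 170, 139, 97, 69, 62, 84, 118, 158, 168, 135, 85, 57, 56]
scene old 0.115 model [321.  196.3] row [158, 167, 172, 177, 162, 136, 127, 122, 116, 113, 127, 159, 165, 141, 95, 68, 57]
scene old 0.125 model [321.  194.5] row [130, 168, 185, 189, 177, 164, 163, 167, 163, 157, 157, 173, 181, 152, 106, 65, 51]
scene eye row 181 [0, -2, -1, -3, -3, -4, -4, -2, -1, 0, 2, 2, 3, 10, 19, 23, 18, 13, 4, 0, -2, -3, -3, -4, -4, -4, -4, -5, -4, -4, -5, -4, -4] x0 305
scene eye row 183 [-2, -3, -4, -4, -4, -2, -2, 0, 10, 35, 53, 56, 55, 59, 66, 66, 66, 63, 56, 38, 20, 5, -2, -4, -3, -4, -5, -3, -4, -4, -6, -4, -4] x0 305
scene eye row 185 [-1, -3, 0, -2, -4, -3, -1, -1, 8, 33, 56, 60, 52, 45, 43, 42, 48, 58, 69, 70, 55, 29, 7, 0, -4, -4, -4, -5, -4, -4, -5, -4, -4] x0 305
scene eye row 187 [4, 3, 1, 0, 0, -4, 0
[... 1962 characters left out ...]
307
side eye row 194 [54, 54, 52, 55, 55, 52, 36, 26, 29, 43, 59, 70, 73, 75, 78, 77, 76, 68, 59, 47, 31, 26, 21, 13, 11, 12, 12, 14, 14, 13, 13, 12, 12] x0 307
side eye row 196 [54, 55, 53, 54, 56, 50, 36, 27, 28, 26, 31, 30, 30, 29, 31, 32, 29, 28, 30, 28, 28, 25, 17, 17, 12, 14, 14, 12, 12, 12, 12, 11, 14] x0 307
side eye row 198 [54, 54, 54, 53, 54, 57, 46, 29, 28, 28, 31, 34, 32, 33, 30, 32, 32, 30, 30, 28, 27, 21, 14, 16, 11, 13, 13, 13, 12, 12, 12, 12, 12] x0 307
side eye row 200 [52, 55, 53, 53, 55, 52, 40, 17, 21, 26, 29, 29, 30, 32, 30, 30, 32, 28, 28, 25, 18, 11, 12, 12, 13, 11, 12, 12, 13, 12, 10, 11, 11] x0 307
side px/mm [0.36837  0.046714] eye model [322.90837705 192.68280218]
```

Side view at subpixel level: eye centre at column 321.1, pillar at 323.1, so the eye is about 5.5 mm short, or about 2.7 mm at the knob. The scene view agrees on the direction.

arm_command(commands=[[[2.8, 0.3, 0], 0, 0.6], [[0, 0, 0], 0, 0.6], [[0, 0, 0], 0, 0.6]])

```text
clock: 11.6
position: [0.6091, 0.1427, 0.1928]
tool_rot: [3.139, -0.001, -2.348]
force: [-15.0, 8.5, 2.0]
grip_width: 0.0522
finger_force: 66.3
```

```bash
python3 eye.py; python3 sub.py f5.pkl | grep -E "eye row (18[789]|19[01]) "
```

```text
[0.60908038 0.14267483 0.19279761] [-14.24457103   6.75570253   2.63333612] 0.05197521987311337
r 0.10995499566619064 q -0.023141423966103414
scene blob bbox [313 183] [325 195] model [314.7 178.5] [328.9 194.8] area 118.5
side blob bbox [314 184] [330 195] model [316.3 183.4] [333.7 202.6] area 139.0
wrist blob bbox [83 31] [172 125] model [67.  42.4] [186.3 140.8] area 6479.0
scene eye row 187 [6, 5, 3, 0, 1, 0, 0, 9, 27, 52, 70, 65, 49, 33, 25, 25, 30, 40, 57, 74, 79, 56, 21, 2, -3, -2, -3, -3, -3, -4, -4, -5, -4] x0 305
scene eye row 189 [7, 8, 5, 6, 6, 6, 3, 17, 42, 62, 75, 79, 72, 62, 54, 53, 57, 69, 78, 78, 68, 36, 7, 0, -1, -1, 0, 0, -3, -3, -5, -5, -4] x0 305
scene eye row 191 [8, 8, 8, 8, 7, 5, 3, 7, 21, 35, 49, 58, 63, 67, 68, 68, 69, 66, 62, 54, 39, 15, 2, 1, 1, 2, 1, 2, 2, 1, -5, -4, -6] x0 305
side eye row 188 [60, 58, 57, 57, 56, 56, 58, 74, 94, 95, 79, 43, 31, 31, 31, 29, 29, 26, 28, 46, 78, 97, 98, 71, 17, 11, 12, 12, 11, 11, 12, 10, 10] x0 307
side eye row 190 [57, 58, 60, 58, 57, 57, 55, 75, 96, 99, 76, 41, 30, 30, 28, 31, 28, 26, 33, 53, 82, 96, 97, 70, 21, 11, 14, 12, 13, 11, 13, 11, 11] x0 307
```

arm_command(commands=[[[1.8, 0.2, 0], 0, 0.6], [[0, 0, 0], 0, 0.6], [[0, 0, 0], 0, 0.6]])

```text
clock: 12.05
position: [0.6108, 0.1426, 0.1928]
tool_rot: [3.139, -0.002, -2.348]
force: [-14.8, 6.3, 1.2]
grip_width: 0.0519
finger_force: 66.6
```

```bash
python3 eye.py | head -2; python3 sub.py f5.pkl | grep -E "eye row (18[789]|19[01]) "
```

```text
[0.61082957 0.1425991  0.19277071] [-14.81927842   6.23508129   2.46588109] 0.051898714534124916
r 0.11026986026592775 q -0.03878274129384507
scene eye row 187 [6, 7, 6, 3, 3, 2, 3, 5, 21, 47, 68, 77, 70, 57, 40, 31, 31, 39, 54, 70, 78, 73, 43, 14, 0, -2, -2, -2, -4, -5, -4, -3, -3] x0 305
scene eye row 189 [8, 8, 8, 8, 7, 5, 3, 2, 10, 34, 54, 70, 75, 76, 72, 67, 66, 72, 75, 77, 68, 52, 23, 6, 0, -1, 0, 0, -2, -2, -4, -5, -4] x0 305
scene eye row 191 [8, 8, 9, 8, 7, 3, 1, 1, 10, 20, 31, 37, 45, 49, 54, 59, 59, 57, 53, 47, 40, 27, 16, 9, 4, 2, 1, 1, 0, -2, -2, -3, -4] x0 305
side eye row 188 [58, 58, 57, 57, 57, 56, 58, 55, 64, 82, 97, 95, 74, 45, 29, 29, 28, 28, 29, 29, 36, 69, 89, 99, 87, 47, 13, 11, 12, 12, 12, 11, 13] x0 307
side eye row 190 [56, 56, 57, 57, 58, 56, 57, 58, 58, 82, 96, 93, 68, 37, 26, 29, 29, 28, 30, 29, 31, 53, 85, 98, 94, 59, 13, 12, 11, 11, 11, 13, 12] x0 307
```

The eye is now at side column 323.6 against 323.1 for the pillar, and scene column 320.4 against 320.6, so it's within about 1.5 mm. I'll press down.

arm_command(commands=[[[0, 0, -3], 0, 0.6], [[0, 0, -3], 0, 0.6], [[0, 0, -3], 0, 0.6], [[0, 0, -3], 0, 0.6], [[0, 0, -3], 0, 0.6], [[0, 0, -3], 0, 0.6], [[0, 0, -3], 0, 0.6], [[0, 0, -3], 0, 0.6], [[0, 0, 0], 0, 0.6]], newtons=80)

```text
clock: 13.1
position: [0.6107, 0.1426, 0.1685]
tool_rot: [3.139, -0.002, -2.348]
force: [-14.9, 6.8, -0.4]
grip_width: 0.0518
finger_force: 83.2
```

```bash
cp f5.pkl f5up.pkl; python3 eye.py
python3 - <<'E'
import pickle
from h import *
for n in("f5up.pkl","f5.pkl"):
    f,g,w=pickle.load(open(n,"rb"));I=g["image"].astype(int);print((I[180:222,324,:2].mean(1)-I[180:222,324,2]).astype(int).tolist())
p=np.load("press.npy")
for z in(.174,.150): print(proj(g,T(p,[[0,-.12,z]])))
E
```

```text
[0.61069811 0.14260793 0.16848827] [-14.40398      6.78236008  -0.19975361] 0.051513089025922526
r 0.11024215664413099 q -0.03761443608468973
scene blob bbox [314 187] [327 198] model [315.2 177.8] [329.4 194.1] area 111.5
side blob bbox [316 191] [331 202] model [317.6 183.5] [335.  202.7] area 136.0
wrist blob bbox [81 36] [169 130] model [20.2 38.2] [165.3 153.1] area 6366.0
[1, 3, 4, 17, 73, 95, 71, 35, 28, 30, 28, 31, 65, 89, 88, 59, 32, 29, 30, 32, 34, 26, 11, 3, 1, 4, 3, 4, 3, 1, 2, 2, 0, 3, 2, 2, 2, 3, 3, 4, 5, 3]
[23, 11, 4, 2, 1, 1, 2, 0, 5, 5, 19, 74, 95, 67, 35, 30, 32, 23, 6, 38, 81, 86, 60, 33, 31, 29, 29, 32, 31, 15, 3, 0, 4, 1, 3, 4, 2, 2, 1, 1, 5, 0]
[[322.91957437 188.69761357]]
[[322.90047983 195.49346971]]
```

The beam followed, down 7 px or about 24 mm, and the pillar tip shows inside the bore. I'll continue.

arm_command(commands=[[[0, 0, -3], 0, 0.6], [[0, 0, -3], 0, 0.6], [[0, 0, -3], 0, 0.6], [[0, 0, -3], 0, 0.6], [[0, 0, -3], 0, 0.6], [[0, 0, -3], 0, 0.6], [[0, 0, -3], 0, 0.6], [[0, 0, -3], 0, 0.6], [[0, 0, -3], 0, 0.6], [[0, 0, -3], 0, 0.6], [[0, 0, -3], 0, 0.6], [[0, 0, -3], 0, 0.6], [[0, 0, -3], 0, 0.6], [[0, 0, 0], 0, 0.6]])

```text
clock: 14.65
position: [0.6107, 0.1426, 0.1294]
tool_rot: [3.139, -0.002, -2.348]
force: [-14.7, 7.3, -1.2]
grip_width: 0.0511
finger_force: 83.3
```

arm_command(commands=[[[0, 0, -1], 0, 0.6], [[0, 0, -1], 0, 0.6], [[0, 0, -1], 0, 0.6], [[0, 0, -1], 0, 0.6], [[0, 0, -1], 0, 0.6]])

```text
clock: 15.15
position: [0.6109, 0.1426, 0.1259]
tool_rot: [3.139, -0.001, -2.348]
force: [-26.6, 4.7, 36.2]
grip_width: 0.0517
finger_force: 86.9
```

arm_command(commands=[[[0, 0, 0], 0, 0.6], [[0, 0, 0], 0, 0.6]])

```text
clock: 15.35
position: [0.6108, 0.1426, 0.126]
tool_rot: [3.139, -0.001, -2.348]
force: [-23.5, 4.6, 23.8]
grip_width: 0.0517
finger_force: 85.6
```

```bash
python3 eye.py
python3 - <<'E'
import pickle
from h import *
f,g,w=pickle.load(open("f5.pkl","rb"));I=g["image"].astype(int);print((I[180:222,324,:2].mean(1)-I[180:222,324,2]).astype(int).tolist())
E
```

```text
[0.61086309 0.14261303 0.12599223] [-23.59385027   4.15970794  23.76363814] 0.05144183813456076
r 0.11026094386121207 q -0.039101862332609594
scene blob bbox [325 196] [328 198] model [315.3 177.7] [329.5 194. ] area 5.5
side blob bbox [316 204] [319 206] model [317.7 183.5] [335.1 202.8] area 3.5
wrist blob bbox [86 40] [102  55] model [-118.7   14. ] [111.5 179.8] area 150.0
[11, 10, 10, 9, 35, 42, 33, 25, 27, 25, 23, 24, 22, 7, 0, 1, 1, 0, 0, -2, -1, 0, 2, -1, 0, 2, 1, 6, 4, 3, 15, 71, 96, 76, 36, 30, 29, 31, 29, 29, 15, 4]
```

The near rim has dropped about 18.5 px (66–67 mm) and there is sideways load. I'll ease that off, then press a little further.

arm_command(commands=[[[-1, 0, 0], 0, 0.6], [[-0.5, 0, 0], 0, 0.6], [[0, 0, -0.5], 0, 0.6], [[0, 0, -0.5], 0, 0.6], [[0, 0, 0], 0, 0.6]])

```text
clock: 16.0
position: [0.6108, 0.1426, 0.1259]
tool_rot: [3.141, 0.001, -2.348]
force: [-18.3, 4.5, 30.3]
grip_width: 0.0519
finger_force: 86.2
```

Run:
```python
import pickle,cv2
from h import *
from workcell import grab_frame
g1=grab_frame("side");f1=grab_frame("scene");pickle.dump((f1,g1),open("f6.pkl","wb"))
f0,g0,_=pickle.load(open("f5up.pkl","rb"));p=np.load("press.npy")
def red(c,u):
    I=c["image"].astype(float);x,y=u.astype(int);s=I[y-12:y+13,x-12:x+13];m=np.clip(s[:,:,0]-np.maximum(s[:,:,1],s[:,:,2])-25,0,None)
    yy,xx=np.mgrid[y-12:y+13,x-12:x+13];return np.array([(xx*m).sum(),(yy*m).sum()])/m.sum()
for n,a,b in(("side",g0,g1),("scene",f0,f1)):
    P=lambda l:proj(a,T(p,[0,.12-.182,.195-l]))[0]
    r0,r1=red(a,P(0)),red(b,P(.067))
    print(n,"meas",r0.round(2),r1.round(2),"d",(r1-r0).round(2),"model",P(0).round(2),{l:(P(l)-P(0)).round(2).tolist() for l in(.064,.067,.070)})
R=lambda l:proj(g0,T(p,np.array([0,-.12,.174-l])+[.004,-.0175,0]))[0]
print("rim",R(0),[(l,(R(l)-R(0))[1].round(2)) for l in(.024,.064,.067,.070)])
```

```text
side meas [327.37 168.39] [327.05 187.12] d [-0.32 18.72] model [326.95 169.14] {0.064: [-0.18, 18.0], 0.067: [-0.19, 18.82], 0.07: [-0.2, 19.63]}
scene meas [305.6  173.57] [306.41 186.68] d [ 0.81 13.11] model [305.71 173.48] {0.064: [0.76, 12.64], 0.067: [0.79, 13.21], 0.07: [0.82, 13.78]}
rim [323.16544856 193.14803604] [(0.024, np.float64(6.81)), (0.064, np.float64(17.78)), (0.067, np.float64(18.59)), (0.07, np.float64(19.39))]
```

arm_command(commands=[[[0, 0, -0.5], 0, 0.6], [[0, 0, 0], 0, 0.6], [[0, 0, 0], 0, 0.6]])

```text
clock: 16.4
position: [0.6108, 0.1427, 0.1259]
tool_rot: [3.141, 0.002, -2.348]
force: [-21.4, 3.7, 37.0]
grip_width: 0.0511
finger_force: 86.9
```

Hard contact, but whether lift is 66.5 or 70 mm is unclear. I'll let go and press from the top with closed fingers, which also gives the lift from the knob's top height.

arm_command(commands=[[[0, 0, 2], 0, 0.6], [[0, 0, 0.5], 0, -1], [[0, 0, 0], 0, -1], [[0, 0, 0], 0, -1], [[0, 0, 20], 0, -1], [[0, 0, 40], 0, -1], [[-3, -2, 20], 0, 1], [[0, 0, 0], 0, 1], [[0, 0, 0], 0, 1], [[0, 0, 0], 0, 1]], newtons=60)

```text
clock: 17.4
position: [0.608, 0.1387, 0.2044]
tool_rot: [3.141, -0.001, -2.352]
force: [0.3, -0.3, 0.4]
grip_width: 0.0282
finger_force: 0.0
```

arm_command(commands=[[[0, 1, 0], 0, 1], [[0, 0, -20], 0, 1], [[0, 0, -15], 0, 1], [[0, 0, -5], 0, 1], [[0, 0, -2], 0, 1], [[0, 0, -2], 0, 1], [[0, 0, -2], 0, 1], [[0, 0, -2], 0, 1], [[0, 0, 0], 0, 1]])

```text
clock: 18.3
position: [0.6083, 0.1399, 0.1573]
tool_rot: [-3.142, 0.0, -2.351]
force: [-0.7, 0.3, -0.5]
grip_width: 0.0003
finger_force: 0.0
```

arm_command(commands=[[[0, 0, -1], 0, 1], [[0, 0, -1], 0, 1], [[0, 0, -1], 0, 1], [[0, 0, 0], 0, 1]])

```text
clock: 18.7
position: [0.6082, 0.1398, 0.1541]
tool_rot: [3.142, -0.0, -2.351]
force: [0.3, -0.3, -0.4]
grip_width: -0.0
finger_force: 0.0
```

arm_command(commands=[[[0, 0, -1], 0, 1], [[0, 0, -1], 0, 1], [[0, 0, 0], 0, 1]])

```text
clock: 19.0
position: [0.6083, 0.1398, 0.1523]
tool_rot: [-3.142, 0.0, -2.351]
force: [-0.4, -0.3, -0.9]
grip_width: 0.0003
finger_force: 0.0
```

arm_command(commands=[[[0, 0, -1], 0, 1], [[0, 0, -0.5], 0, 1], [[0, 0, 0], 0, 1]])

```text
clock: 19.3
position: [0.6084, 0.1399, 0.1521]
tool_rot: [-3.141, 0.001, -2.352]
force: [-7.1, -2.4, 20.7]
grip_width: 0.0001
finger_force: 10.1
```

Contact at z = 0.152 gives lift ≈ 0.070, so the pad is on the mould. Now the keeper: rise, turn the closed fingers across the beam, and drop between the knob and the tab.

arm_command(commands=[[[0, 0, 20], -0.1, 1], [[0, 0, 40], -0.145, 1], [[1, -10, 0], -0.145, 1], [[1, -10, 0], -0.145, 1], [[1, -10, 0], -0.145, 1], [[1, -10, 0], -0.145, 1], [[0, -7, 0], -0.145, 1], [[0, 0, 0], -0.145, 1], [[0, 0, 0], -0.145, 1], [[0, 0, 0], -0.145, 1], [[0, 0, 0], -0.145, 1], [[0, 0, 0], -0.145, 1], [[0, 0, 0], -0.145, 1], [[0, 0, 0], -0.145, 1], [[0, 0, 0], -0.145, 1], [[0, 0, 0], -0.12, 1], [[0, 0, 0], 0, 1]])

```text
clock: 21.0
position: [0.6122, 0.0931, 0.2106]
tool_rot: [-3.141, 0.0, 1.68]
force: [-0.2, 0.2, -0.1]
grip_width: -0.0003
finger_force: 0.0
```

Run:
```python
from workcell import bot, grab_frame
import cv2,pickle
from h import *
w=grab_frame("wrist");g=grab_frame("side");f=grab_frame("scene");pickle.dump((f,g,w),open("f7.pkl","wb"));s=bot.observe();print(s["position"],s["tool_rot"],s["qpos"])
p=np.load("press.npy")
im=w["image"][:,:,::-1].copy()
for r,z in((.112,.152),(.182,.139),(.24,.104)):
    u=proj(w,T(p,[0,.12-r,z]))[0];print(u);cv2.drawMarker(im,tuple(u.astype(int)),(255,0,255),1,9,1)
o=np.zeros((600,640,3),np.uint8);o[:400]=im
o[405:600,:300]=cv2.resize(g["image"][155:220,275:375,::-1],(300,195));o[405:600,320:620]=cv2.resize(f["image"][155:220,250:350,::-1],(300,195))
cv2.imwrite("pics/w7.png",o)
```

```text
[0.61221785 0.09291754 0.2107288 ] [-3.14146504e+00  2.95130254e-05  1.68545364e+00] [-0.6072402   0.59653765  0.55129974  1.65827822 -0.35970724  0.98974838
  0.18159994]
[323.33814621 146.60793248]
[323.24351399 235.44298371]
[323.2835896  275.30960898]
```

View pics/w7.png

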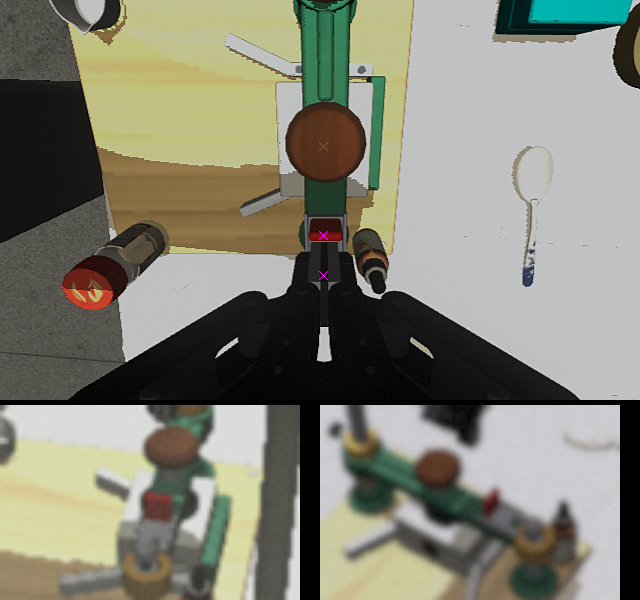

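The wrist view shows the beam dead straight, with the knob at (324,142) and the tab top at (325,236), matching the predicted marks. The mould is square under the pad, and the eye is round the pillar. I'll lower behind the tab and push.

arm_command(commands=[[[0, 0, -40], 0, 1], [[0, 0, -25], 0, 1], [[0, 0, -12], 0, 1], [[0, 0, -6], 0, 1], [[0, 0, -4], 0, 1], [[0, 0, 0], 0, 1]])

```text
clock: 21.75
position: [0.6126, 0.0929, 0.1243]
tool_rot: [3.141, -0.0, 1.682]
force: [0.3, -0.0, 0.1]
grip_width: -0.0
finger_force: 0.0
```

Clear on the way down. I'll push outwards along the beam, direction (0.106, -0.994).

arm_command(commands=[[[0.3, -3, 0], 0, 1], [[0.3, -3, 0], 0, 1], [[0.3, -3, 0], 0, 1], [[0.3, -3, 0], 0, 1], [[0.3, -3, 0], 0, 1], [[0.3, -3, 0], 0, 1], [[0.3, -3, 0], 0, 1], [[0.3, -3, 0], 0, 1], [[0.2, -2, 0], 0, 1], [[0, 0, 0], 0, 1]])

```text
clock: 22.75
position: [0.6149, 0.0664, 0.1238]
tool_rot: [-3.142, 0.0, 1.681]
force: [0.1, -0.5, 0.7]
grip_width: -0.0005
finger_force: 0.0
```

arm_command(commands=[[[0.2, -2, 0], 0, 1], [[0.2, -2, 0], 0, 1], [[0.1, -1, 0], 0, 1], [[0.1, -1, 0], 0, 1], [[0, 0, 0], 0, 1]])

```text
clock: 23.25
position: [0.6154, 0.0607, 0.1237]
tool_rot: [-3.141, 0.0, 1.682]
force: [0.6, -0.0, 0.8]
grip_width: -0.0
finger_force: 0.3
```

arm_command(commands=[[[0.1, -1, 0], 0, 1], [[0.1, -1, 0], 0, 1], [[0.1, -1, 0], 0, 1], [[0, 0, 0], 0, 1]])

```text
clock: 23.65
position: [0.6154, 0.0602, 0.1236]
tool_rot: [-3.141, -0.003, 1.683]
force: [-2.0, 11.9, -1.3]
grip_width: 0.0001
finger_force: 6.2
```

A hard stop after 33 mm of travel, against 7 + 25 expected. I'll back off, rise clear, and verify.

arm_command(commands=[[[-0.6, 6, 0], 0, 1], [[-0.5, 5, 0], 0, 1], [[0, 0, 30], 0, 1], [[0, 0, 45], 0, 1], [[0, 0, 45], 0, 1], [[0, 0, 30], 0, 1], [[0, 0, 0], 0, 1]])

```text
clock: 24.35
position: [0.6162, 0.0686, 0.278]
tool_rot: [3.135, -0.0, 1.681]
force: [0.4, -0.6, -0.6]
grip_width: 0.0004
finger_force: 0.0
```

Run:
```python
import pickle,cv2
from h import *
from workcell import grab_frame,bot
w1,f1,g1=[grab_frame(n) for n in("wrist","scene","side")];pickle.dump((f1,g1,w1),open("f8.pkl","wb"));print(bot.observe()["position"],bot.observe()["force"])
f0,g0,w0=pickle.load(open("f7.pkl","rb"));p=np.load("press.npy")
def blob(c,u,r,lo,hi,big=True):
    I=c["image"].astype(float);x,y=u.astype(int);s=I[y-r:y+r+1,x-r:x+r+1];m=np.clip(s[:,:,0]-np.maximum(s[:,:,1],s[:,:,2])-25,0,None)
    yy,xx=np.mgrid[y-r:y+r+1,x-r:x+r+1];return (np.array([(xx*m).sum(),(yy*m).sum()])/m.sum()).round(2)
for n,a,b in(("side",g0,g1),("scene",f0,f1)):
    P=lambda k,l:proj(a,T(p,[0,.12-.182-k,.195-l]))[0]
    print(n,"before",blob(a,P(0,.07),7,0,0),"after",blob(b,P(.025,.07),7,0,0),"model",P(0,.07).round(2),{l:P(.025,l).round(2).tolist() for l in(.0665,.07)})
for n,z in(("pot",.122),):
    print(n,[proj(f1,T(p,[-.204,-.119,z]))])
```

```text
[0.61429993 0.0689232  0.27307703] [-0.47938363  0.4278154  -0.55529841]
side before [327.22 187.17] after [325.72 192.75] model [326.76 188.77] {0.0665: [325.12, 193.58], 0.07: [325.12, 194.53]}
scene before [306.49 186.6 ] after [312.06 189.35] model [306.54 187.26] {0.0665: [312.7, 189.68], 0.07: [312.73, 190.34]}
pot [array([[284.90681079, 238.80230103]])]
```

```bash
python3 -c "
from workcell import ticket
print(ticket.job_done())"
```

```text
the job is handed in; nothing more can be done
None
```

The job is handed in at about 24 s, but it returned no verdict. By my measurements the mould is home against the stop (the stop was felt and the views show it square), the beam is down about 70 mm with the eye round the pillar, the keeper is home at its hard stop, and the robot is clear.

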